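# Reshelve a row of books in reverse order

### The job

The books were shelved back to front: move all four from the rack they stand in to the empty rack next to it, in reverse order, so that the book now at the left end stands in the slot at the right end of the other rack, the second from the left in the second from the right, and so on. Stand each book upright and square in the middle of its own slot, resting on the board, and never let one fall over. Leave the phone and the mug where they are.

Things in the scene. Friction and masses are not known exactly. Their poses are not given: they have to be found in the camera images.
- book_1: hardback book in dull red linen with white pages, like the other three except for size; the smallest and thinnest: 80 deep, 14 thick, 110 tall, about 0.1 kg (mm). Rigid, stays shut. It stands upright, spine towards the robot. Origin: centre of its underside; x along its depth (spine to fore edge), y across its thickness, z up. Starts in one slot of the full rack, in any order
- book_2: hardback book in dull red linen with white pages, like the other three except for size; the second smallest: 90 deep, 22 thick, 122 tall, about 0.18 kg (mm). Rigid, stays shut. It stands upright, spine towards the robot. Origin: centre of its underside; x along its depth (spine to fore edge), y across its thickness, z up. Starts in one slot of the full rack, in any order
- book_3: hardback book in dull red linen with white pages, like the other three except for size; the second largest: 100 deep, 30 thick, 134 tall, about 0.3 kg (mm). Rigid, stays shut. It stands upright, spine towards the robot. Origin: centre of its underside; x along its depth (spine to fore edge), y across its thickness, z up. Starts in one slot of the full rack, in any order
- book_4: hardback book in dull red linen with white pages, like the other three except for size; the largest and thickest: 110 deep, 38 thick, 146 tall, about 0.45 kg (mm). Rigid, stays shut. It stands upright, spine towards the robot. Origin: centre of its underside; x along its depth (spine to fore edge), y across its thickness, z up. Starts in one slot of the full rack, in any order
- rack_a: the rack that holds the books at the start, brown wood, left or right of the other: base 130 (x) by 306 (y) by 12 mm thick; 4 slots, centres at y = -112.5, -37.5, 37.5, 112.5 mm, x = 0, between 3 mm blades with tops 42 mm above the desk; books stand on the base. Origin: centre of underside; x away from the robot, y along the row to the robot's left. Fixed, yaw within 0.2 rad.
- rack_b: the empty rack, white with thin steel blades, in line with the full one, 350 mm apart: base 130 (x) by 306 (y) by 12 mm thick; 4 slots, centres at y = -112.5, -37.5, 37.5, 112.5 mm, x = 0, between 3 mm blades with tops 42 mm above the desk; books stand on the base. Origin: centre of underside; x away from the robot, y along the row to the robot's left. Fixed, yaw within 0.2 rad.
- phone: black phone lying on the desk beyond the racks, 72 x 146 x 9 mm, loose. Origin: centre of its underside. To be left alone
- mug: white mug, 80 mm across, 90 mm tall, handle at its +y, standing beyond the racks, loose. Origin: centre of its underside. To be left alone
There are look-alikes about, which are no part of the job. Leave any blue or yellow look-alike of the book_1 alone. Leave any green look-alike of the book_2 alone.

How it is judged:
By the outcome, as a careful person would: the job done as asked, in the order asked, and still so for the second after the job is handed in, with the robot touching nothing.
It also fails if it takes over 112 s, if anything falls off the work surface, if the arm or the gripper's body presses on something with over 40 N, if the wrist force passes 120 N, or if a joint passes its speed limit or range.

### The arm

A 6-joint arm with a two-finger parallel gripper is mounted at the origin on the work surface. World frame = base frame: x ahead of the robot, y to its left, z up, the work surface at z = 0. Lengths are in mm, angles in rad, forces in N, time in s.
With the tool pointing down it reaches from about 300 to 775 mm from the base axis. Payload 14.6 kg.
Tool frame: the origin (TCP) lies at the very end of the fingers, on their centre line; the grasp point (between the pads) lies arm.pinch_z behind it (arm.pinch_z is the distance from the TCP to the grasp point, in mm); z points along the fingers, y is the line along which they close (so a half turn about z gives the same grasp; the last joint's range is limited). The gripper opens to 94 mm and grips with 3 to 60 N. Pads are 16 mm wide; open, the fingers measure 119 mm over their backs; the gripper's body (75 mm by 177 mm) begins 78 mm behind the grasp point.
Start: joints at [-1.279, 0.3, 1.521, -0, 1.321, -0.067], TCP at [193.126, -514.968, 205.446] pointing down, gripper open.
Joint ranges: [-3.03, 3.03], [-0.79, 2.21], [0.23, 2.52], [-1.04, 4.18], [0, 3.07], [-2.55, 2.55]. Speed limits (rad/s): [2.22, 2.22, 2.57, 3.14, 3.14, 3.14].

### API

Orientations are given as a rotation vector (axis times angle).
In Python, from station import state, optics, ticket, arm gives the robot as it stands. The module is installed in compiled form; this text tells all that it offers.
- The arm moves only by the tool servo_tool, never from a script. Its arguments are lists of equal length, an entry for each row: "translation": the shift along the tool's x, y, z scaled (see below), a list of three; "dr": the turn, a rotation vector about the tool's x, y, z scaled (see below), a list of three; "grip": the opening, from -1 (shut) to 1 (fully open). In form: {"translation": [[x, y, z], ...], "dr": [[ax, ay, az], ...], "grip": [grip, ...]}. A call has 1 to 5 rows; each row is the pose to reach, as a shift and turn from the pose commanded when the call began, along the tool's axes at that moment; what a row does not reach only later rows make up. The controller multiplies each number of a shift by 0.3 m and each number of a turn by 0.5 rad. A row lasts 1/10 s, in which the tool goes at most 50 mm and 8.59 degrees, less where a joint would pass 70% of its speed; a pose out of reach is approached as far as the arm can. A call with a number of a shift or a turn outside -1 to 1 is refused whole. A call with a gripper value outside its range is refused whole. The fingers move at their own pace and stop on an object; "force" is the grip in N (left out, the last holds). Time passes only in rows, so rows that repeat a pose let the fingers close. It gives the time, the measured TCP pose, the force, the opening and the grip force at its end, in the units of the state.
- state(): the state, without advancing time (a new reading comes with each control period).
- optics.grab_frame(name): name is "side" or "top"; returns a dict with "color" (420x560x3 uint8, red, green, blue), "vfov" (degrees; the focal length in pixels is half the picture's height over the tangent of half this angle, whatever the lens; pixels are square), "cx", "cy" (the principal point, pixels), "eye" and "orientation" of the camera in the world. Camera axes: x right, y down, z forward; pixel columns grow to the right and rows downward; lengths in mm; the calibration is good to about 2 mm. A picture is of the moment at which its call begins. There is no depth.
- ticket.job_done(): hands the job in; it is judged then, once.
Trained networks look in a picture, given as the dict that the camera call returned (one of the last four; its "shot" number tells which), for a name from the list of things; names that differ only in an ending like _2 or _b are one class to them, and where a whole thing is asked for, a point or a joint stands for the part that bears it (a point fixed in the world has none). Each returns a list of dicts, best first, with "conf" (0 to 1); they miss things now and then, are a little off and sometimes report something else, mostly with a low value. They report only what shows in the picture. A call takes as long as a camera call. They do not tell look-alikes from the thing itself.
- optics.silhouettes(picture, thing): "mask" (420x560 bool, what is visible of it).
- optics.landmark_of(picture, thing): "point" ([x, y, z] in mm, in the coordinates of the camera as it stood for that picture, good to about 4 mm: a listed point, or the origin of a listed thing).
The state is a dict: "time_s": time; "joint_positions": joint angles; "qd": joint speeds; "tau": joint torques, N m; "ee_pos": TCP position; "eef_rot": TCP orientation; "ft_force": force on the tool from outside, world axes, zero at the start; "moment": the same for the moment, N m; "opening": finger opening in mm; "finger_force": force on a finger pad.
Only numpy, scipy, OpenCV 4.12 (cv2) and the standard library are available. Lean on these libraries where they do the work, as an engineer would, in place of code of your own. Each camera call takes 0.05 s, during which the arm holds its last target. There are 200 camera calls.

## Working session

There is one attempt and no reset: what is moved stays moved. The work goes in short steps, Python scripts to look and compute and a tool call to move; the robot and the scene stay as the last step left them, time stands still between calls to the robot, and variables do not carry over. Pictures are saved under pics/ and viewed, at most 14 in all, crops included, and the job is handed in when it is done.

Besides the shell and the picture viewer there is one more tool, called after "Emit:" by a JSON object that holds its "method" and its "body", one argument or row to a line. servo_tool: Moves the arm, as the interface text tells. Its arguments: {"type":"object","properties":{"translation":{"type":"array","items":{"type":"array","items":{"type":"number"}}},"dr":{"type":"array","items":{"type":"array","items":{"type":"number"}}},"grip":{"type":"array","items":{"type":"number"}},"force":{"type":"number"}},"required":["translation","dr","grip"]}

```bash
mkdir -p pics
cat > h.py <<'E'
import numpy as np,cv2
from scipy.spatial.transform import Rotation as R
from station import state,optics,ticket,arm
def Rm(o):
    o=np.array(o,float)
    if o.shape==(3,3): return o
    if o.size==4: return R.from_quat(o).as_matrix()
    return R.from_rotvec(o).as_matrix()
def proj(p,P):
    c=(np.atleast_2d(P)-np.array(p['eye']))@Rm(p['orientation'])
    f=p['color'].shape[0]/2/np.tan(np.radians(p['vfov'])/2)
    return np.c_[p['cx']+f*c[:,0]/c[:,2],p['cy']+f*c[:,1]/c[:,2]]
def ray(p,uv,z):
    f=p['color'].shape[0]/2/np.tan(np.radians(p['vfov'])/2)
    uv=np.atleast_2d(uv).astype(float)
    d=np.c_[(uv[:,0]-p['cx'])/f,(uv[:,1]-p['cy'])/f,np.ones(len(uv))]@Rm(p['orientation']).T
    e=np.array(p['eye']); return e+d*((z-e[2])/d[:,2])[:,None]
def toworld(p,pt): return np.array(p['eye'])+Rm(p['orientation'])@np.array(pt)
def save(p,name,crop=None,s=1):
    im=p['color'][:,:,::-1]
    if crop: im=im[crop[1]:crop[3],crop[0]:crop[2]]
    cv2.imwrite('pics/'+name,cv2.resize(im,None,fx=s,fy=s,interpolation=cv2.INTER_CUBIC))
E
cat > a.py <<'E'
from h import *
np.set_printoptions(precision=1,suppress=True)
for n in ['top','side']:
    p=optics.grab_frame(n); save(p,n+'0.png',None,1.4)
    print(n,p['vfov'],p['cx'],p['cy'],p['eye'],p['orientation'])
    for t in ['book_1','rack_a','phone','mug']:
        for d in optics.landmark_of(p,t): print(t,round(d['conf'],2),toworld(p,d['point']),proj(p,toworld(p,d['point'])))
s=state(); print(s); print(arm.pinch_z)
E
python3 a.py
```

```text
top 49.70258926142516 285.8789589683044 214.99979822645187 [ 524.3  -24.6 1061.7] [-2.2  2.2 -0.1]
book_1 0.81 [ 546.5 -114.7   10.1] [[325.8 237.7]]
book_1 0.8 [ 681.7 -368.5    2.4] [[431.9 178.2]]
book_1 0.73 [ 540.2 -376.6    0.3] [[437.6 238.3]]
book_1 0.63 [ 400.8 -146.5    1.3] [[340.9 300.5]]
book_1 0.59 [ 552.6 -186.    12.8] [[356.7 234.4]]
book_1 0.59 [544.6 -39.3  10.8] [[293.3 239.1]]
book_1 0.58 [ 565.2 -259.7   15.3] [[388.6 228.3]]
rack_a 0.62 [512.3 193.4   2.9] [[193.6 255. ]]
rack_a 0.59 [ 551.1 -149.7   -1.5] [[340.3 235.5]]
phone 0.74 [ 770.1 -151.5   -3.9] [[338.3 143.6]]
mug 0.73 [780.1  69.1  -4.7] [[245.8 141.4]]
side 55.97663554101614 281.19378676306286 199.8311702851319 [356.  455.2 638.7] [-0.6  2.7 -1. ]
book_1 0.93 [ 537.8 -379.    -0.5] [[347.6 122.4]]
book_1 0.76 [ 398.2 -147.9   -4.7] [[378.4 199.6]]
book_1 0.59 [546.  -37.6  14.9] [[296.3 210. ]]
rack_a 0.59 [519.9 194.    0.6] [[260.4 314.9]]
phone 0.87 [ 766.9 -148.9   -0.1] [[228.4 155.1]]
mug 0.74 [779.3  72.6  -1.3] [[172.9 219.9]]
{'time_s': 0.5, 'joint_positions': array([-1.3,  0.3,  1.5, -0. ,  1.3, -0.1]), 'qd': array([ 0., -0.,  0.,  0., -0.,  0.]), 'tau': array([  0. , -53.1, -35.3,   0.1,   0. ,  -0. ]), 'ee_pos': array([ 193.1, -514.9,  205.4]), 'eef_rot': array([-3.1, -0.6,  0. ]), 'ft_force': array([-0.9, -0.4,  0.6]), 'moment': array([-0.1,  0. , -0. ]), 'finger_force': 0.0, 'opening': 94.06281167088136}
18.8
```

View pics/top0.png

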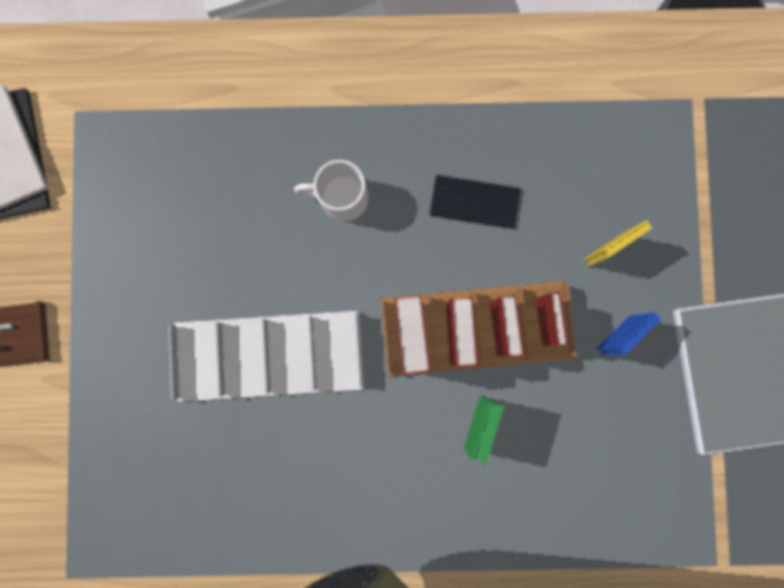

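View pics/side0.png

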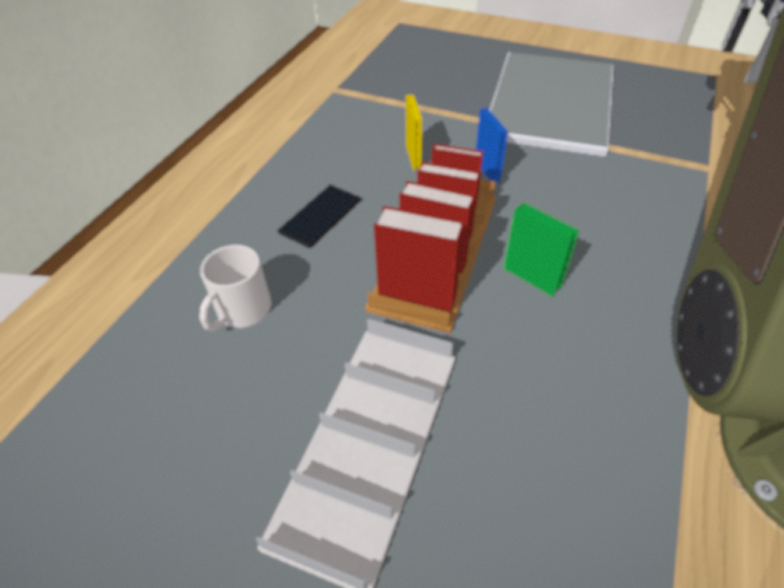

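Top view: books left to right are at 1.4x pixels (411,335), (462,330), (510,327), (555,320), with thickness falling, so they are 4, 3, 2, 1. The empty white rack is on the left at (265,357). The look-alikes are yellow (618,243), blue (630,333) and green (484,430). The four red books in the rack are the only ones that match. Next I'll fit the poses by silhouette.

```bash
cat > fit.py <<'E'
from h import *
from scipy.optimize import minimize
def box(x0,x1,y0,y1,z0,z1): return np.array([[x,y,z] for x in(x0,x1) for y in(y0,y1) for z in(z0,z1)],float)
SZ={1:(80,14,110),2:(90,22,122),3:(100,30,134),4:(110,38,146)}
def book(n): a,b,c=SZ[n]; return [box(-a/2,a/2,-b/2,b/2,0,c)]
RACK=[box(-65,65,-153,153,0,12)]+[box(-65,65,y-1.5,y+1.5,12,42) for y in(-150,-75,0,75,150)]
def place(P,q,z=0):
    c,s=np.cos(q[2]),np.sin(q[2]); return P@np.array([[c,-s,0],[s,c,0],[0,0,1]]).T+[q[0],q[1],z]
def render(p,boxes,q,z=0,S=4):
    im=np.zeros((420*S,560*S),np.uint8)
    for b in boxes:
        h=cv2.convexHull(((proj(p,place(b,q,z))+.5)*S*16).astype(np.int32))
        cv2.fillConvexPoly(im,h,255,shift=4)
    return cv2.resize(im,(560,420),interpolation=cv2.INTER_AREA)/255.
def fit(views,boxes,q0,z=0):  # views: list of (picture, mask)
    def cost(u):
        q=np.array(q0)+np.array(u)*[1,1,.01]
        return sum(np.abs(render(p,boxes,q,z)-m).sum()/m.sum() for p,m in views)
    best=None
    for st in (6,2):
        x0=np.zeros(3) if best is None else best.x
        r=minimize(cost,x0,method='Nelder-Mead',options=dict(initial_simplex=np.vstack([x0,x0+np.eye(3)*st]),xatol=.05,fatol=1e-4))
        if best is None or r.fun<best.fun: best=r
    return np.array(q0)+best.x*[1,1,.01],best.fun
def near(dets,uv):
    c=[d for d in dets if d['mask'].any()]
    return min(c,key=lambda d:np.hypot(*(np.argwhere(d['mask']).mean(0)[::-1]-uv)))['mask'].astype(float)
E
cat > b.py <<'E'
from fit import *
np.set_printoptions(precision=3,suppress=True)
P={n:optics.grab_frame(n) for n in('top','side')}
M={n:optics.silhouettes(P[n],'rack_b') for n in P}
for n in P: print(n,[(round(d['conf'],2),d['mask'].sum(),np.argwhere(d['mask']).mean(0)[::-1].round()) for d in M[n]])
t=near(M['top'],(190,255)); s=near(M['side'],(258,322))
for v in ([(P['top'],t)],[(P['side'],s)],[(P['top'],t),(P['side'],s)]): print('rack_b',fit(v,RACK,[514,194,.1]))
B=optics.silhouettes(P['top'],'book_1')
print([(round(d['conf'],2),d['mask'].sum(),np.argwhere(d['mask']).mean(0)[::-1].round()) for d in B])
bm={}
for k,q in {4:[546,-39,.1],3:[548,-114,.1],2:[553,-188,.1],1:[565,-263,.1]}.items():
    q[0]=546+(-39-q[1])*.1
    uv=proj(P['top'],[q[0],q[1],100])[0]; m=near(B,uv); bm[k]=m
    print(k,fit([(P['top'],m)],book(k),q,12))
# rack_a: rack+books silhouettes union
m=np.clip(near(M['top'],(340,235))+sum(bm.values()),0,1)
m=cv2.morphologyEx(m,cv2.MORPH_CLOSE,np.ones((3,3)))
off=[]
for k,y in {4:112.5,3:37.5,2:-37.5,1:-112.5}.items(): off+=[b+[0,y,12] for b in book(k)]
print('rack_a',fit([(P['top'],m)],RACK+off,[551,-152,.1]))
E
python3 b.py
```

```text
top [(0.83, np.int64(4270), array([343., 233.])), (0.65, np.int64(7692), array([189., 254.]))]
side [(0.66, np.int64(1766), array([315., 198.])), (0.57, np.int64(14195), array([259., 327.])), (0.22, np.int64(3941), array([299., 183.])), (0.2, np.int64(1260), array([228., 154.]))]
rack_b (array([516.802, 198.386,   0.046]), np.float64(0.021977506551242445))
rack_b (array([514.456, 195.085,   0.048]), np.float64(0.028353811408325214))
rack_b (array([515.672, 196.979,   0.048]), np.float64(0.07158081191089813))
[(0.86, np.int64(823), array([361., 233.])), (0.76, np.int64(404), array([441., 173.])), (0.73, np.int64(928), array([329., 238.])), (0.73, np.int64(836), array([344., 306.])), (0.71, np.int64(1001), array([293., 239.])), (0.65, np.int64(706), array([448., 238.])), (0.6, np.int64(689), array([393., 228.]))]
4 (array([543.763, -37.272,   0.092]), np.float64(0.08187498775734071))
3 (array([ 545.682, -113.376,    0.038]), np.float64(0.06708502366463827))
2 (array([ 554.602, -184.244,    0.113]), np.float64(0.04860267314702309))
1 (array([ 564.101, -256.338,    0.12 ]), np.float64(0.04886308659893565))
rack_a (array([ 554.827, -146.216,    0.073]), np.float64(0.02271967424471436))
```

```bash
cat > mv.py <<'E'
# usage: mv.py x y z yaw ; prints tool-frame shift and turn in servo units from the present pose, then the tool yaw
import sys; from h import *
np.set_printoptions(precision=4,suppress=True)
def go(x,y,z,yaw,pos=None,rot=None):
    s=state(); pos=s['ee_pos'] if pos is None else pos; rot=s['eef_rot'] if rot is None else rot
    A=Rm(rot); T=min((R.from_euler('z',yaw+k*np.pi)*R.from_euler('x',np.pi) for k in(0,1)),key=lambda T:(R.from_matrix(A).inv()*T).magnitude())
    return A.T@(np.array([x,y,z])-pos)/300,(R.from_matrix(A).inv()*T).as_rotvec()/.5
if __name__=='__main__':
    s=state(); A=Rm(s['eef_rot']); print('t',s['time_s'],'pos',s['ee_pos'],'R',A.ravel(),'open',s['opening'],'q',s['joint_positions'])
    print(*go(*map(float,sys.argv[1:])))
E
cat > ov.py <<'E'
from fit import *
p=optics.grab_frame('top'); S=4
im=cv2.resize(p['color'][:,:,::-1],None,fx=S,fy=S,interpolation=cv2.INTER_CUBIC)
def draw(boxes,q,z,c):
    for b in boxes:
        uv=((proj(p,place(b,q,z))+.5)*S).astype(int)
        for i in range(8):
            for j in(1,2,4):
                if not i&j: cv2.line(im,tuple(map(int,uv[i])),tuple(map(int,uv[i|j])),c,1)
draw(RACK,[516.8,198.4,.046],0,(0,0,255)); draw(RACK,[554.8,-146.2,.073],0,(255,0,0))
for k,q in {4:[543.8,-37.3,.092],3:[545.7,-113.4,.038],2:[554.6,-184.2,.113],1:[564.1,-256.3,.12]}.items(): draw(book(k),q,12,(0,255,0))
im=im[195*S:295*S,115*S:420*S]; cv2.imwrite('pics/ov.png',cv2.resize(im,(800,int(800*100/305))))
E
python3 ov.py; python3 mv.py 544 -38 205 0.08
```

```text
t 0.8 pos [ 193.1285 -514.9606  205.4541] R [ 0.9363  0.3511  0.      0.3511 -0.9363  0.      0.      0.     -1.    ] open 93.71936626356319 q [-1.2786  0.2999  1.521   0.      1.3207 -0.0666]
[ 1.6533 -1.078   0.0015] [-0.     -0.      0.5575]
```

View pics/ov.png

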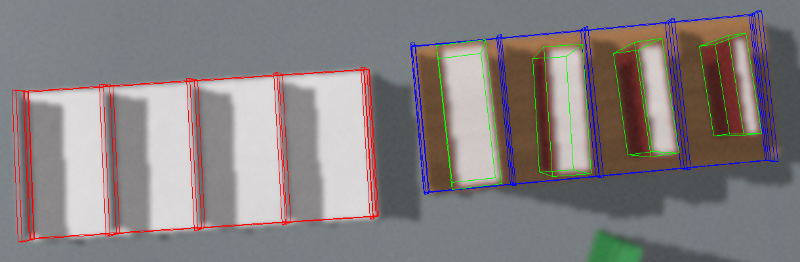

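The overlay shows the white rack fit on its edges (red outline spans x 15–378), and rack_a and the books fit closely. Time to move.

Emit:
{"method": "servo_tool", "body": {
  "translation": [
    [0.66,-0.43,0],
    [0.66,-0.43,0],
    [0.66,-0.43,0],
    [0.66,-0.43,0],
    [0.66,-0.43,0]
  ],
  "dr": [
    [0,0,0],
    [0,0,0],
    [0,0,0],
    [0,0,0],
    [0,0,0]
  ],
  "grip": [0.6,0.6,0.6,0.6,0.6],
  "force": 20
}}

```text
time_s: 1.3
ee_pos: [334.3, -322.4, 205.7]
eef_rot: [3.091, 0.562, 0.001]
ft_force: [0.1, 0.2, 0.3]
opening: 75.1
finger_force: 0.0
```

Emit:
{"method": "servo_tool", "body": {
  "translation": [
    [0.66,-0.43,0],
    [0.66,-0.43,0],
    [0.66,-0.43,0],
    [0.66,-0.43,0],
    [0.66,-0.43,0]
  ],
  "dr": [
    [0,0,0.3],
    [0,0,0.5575],
    [0,0,0.5575],
    [0,0,0.5575],
    [0,0,0.5575]
  ],
  "grip": [0.6,0.6,0.6,0.6,0.6]
}}

```text
time_s: 1.8
ee_pos: [473.7, -133.2, 205.7]
eef_rot: [3.139, 0.125, 0.001]
ft_force: [0.8, -0.3, -0.2]
opening: 75.4
finger_force: 0.0
```

```bash
python3 mv.py 544 -37 180 0.085
```

```text
t 1.8 pos [ 473.6601 -133.2271  205.7183] R [ 0.9968  0.0798  0.0005  0.0798 -0.9968 -0.0002  0.0005  0.0002 -1.    ] open 75.39491637748927 q [-0.3486  0.1699  1.6808 -0.      1.2903  1.1423]
[ 0.2593 -0.301   0.0858] [ 0.0005 -0.001  -0.0102]
```

Emit:
{"method": "servo_tool", "body": {
  "translation": [
    [0.26,-0.3,0.05],
    [0.26,-0.3,0.086],
    [0.26,-0.3,0.086],
    [0.26,-0.3,0.086],
    [0.26,-0.3,0.086]
  ],
  "dr": [
    [0,0,-0.01],
    [0,0,-0.01],
    [0,0,-0.01],
    [0,0,-0.01],
    [0,0,-0.01]
  ],
  "grip": [0.6,0.6,0.6,0.6,0.6]
}}

```text
time_s: 2.3
ee_pos: [543.1, -39.3, 179.6]
eef_rot: [3.139, 0.135, -0.001]
ft_force: [-1.0, -0.4, 0.0]
opening: 75.4
finger_force: 0.0
```

```bash
cat > look.py <<'E'
import sys; from h import *
n,out=sys.argv[1],sys.argv[2]; c=list(map(int,sys.argv[3:7])); p=optics.grab_frame(n); save(p,out,c,3)
E
python3 look.py side look1.png 200 80 440 270; python3 mv.py 544 -37 113 0.085
```

```text
t 2.35 pos [543.0191 -39.803  179.9323] R [ 0.9964  0.0846  0.0002  0.0846 -0.9964 -0.0002  0.0001  0.0002 -1.    ] open 75.2967595195366 q [-0.1404  0.3094  1.5695 -0.0002  1.2625  1.3458]
[ 0.004  -0.0091  0.2231] [ 0.0004 -0.0003 -0.0006]
```

View pics/look1.png

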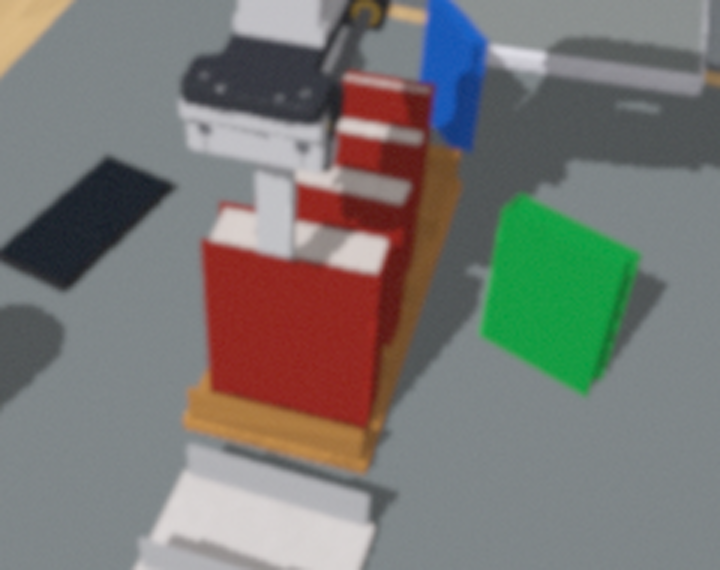

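The side crop shows the open fingers straddling book_4, with the tip at about (275,250) and the top edge at 205–388. The approach is clear, so I'll descend and grip.

Emit:
{"method": "servo_tool", "body": {
  "translation": [
    [0.003,-0.009,0.1],
    [0.003,-0.009,0.2],
    [0.003,-0.009,0.222],
    [0.003,-0.009,0.222],
    [0.003,-0.009,0.222]
  ],
  "dr": [
    [0,0,0],
    [0,0,0],
    [0,0,0],
    [0,0,0],
    [0,0,0]
  ],
  "grip": [0.6,0.6,0.6,0.4,0.2]
}}

```text
time_s: 2.85
ee_pos: [544.6, -37.0, 114.7]
eef_rot: [3.138, 0.132, 0.003]
ft_force: [-0.6, -0.3, 0.1]
opening: 62.7
finger_force: 0.0
```

Emit:
{"method": "servo_tool", "body": {
  "translation": [
    [0,0,0],
    [0,0,0],
    [0,0,0],
    [0,0,0],
    [0,0,0]
  ],
  "dr": [
    [0,0,0],
    [0,0,0],
    [0,0,0],
    [0,0,0],
    [0,0,0]
  ],
  "grip": [0.05,-0.1,-0.25,-0.5,-0.5],
  "force": 20
}}

```text
time_s: 3.35
ee_pos: [544.3, -36.7, 113.6]
eef_rot: [3.138, 0.134, 0.002]
ft_force: [-1.3, -3.1, 5.1]
opening: 38.2
finger_force: 20.0
```

```bash
python3 mv.py 544 -37 180 0.085; python3 look.py side look2.png 200 80 440 270
```

```text
t 3.35 pos [544.3149 -36.6727 113.6129] R [ 0.9964  0.0851  0.001   0.0851 -0.9964 -0.0006  0.001   0.0007 -1.    ] open 38.17472445141264 q [-0.1342  0.3824  1.6359 -0.0005  1.1222  1.3517]
[-0.0009  0.0012 -0.2213] [ 0.0014 -0.002   0.0003]
```

View pics/look2.png

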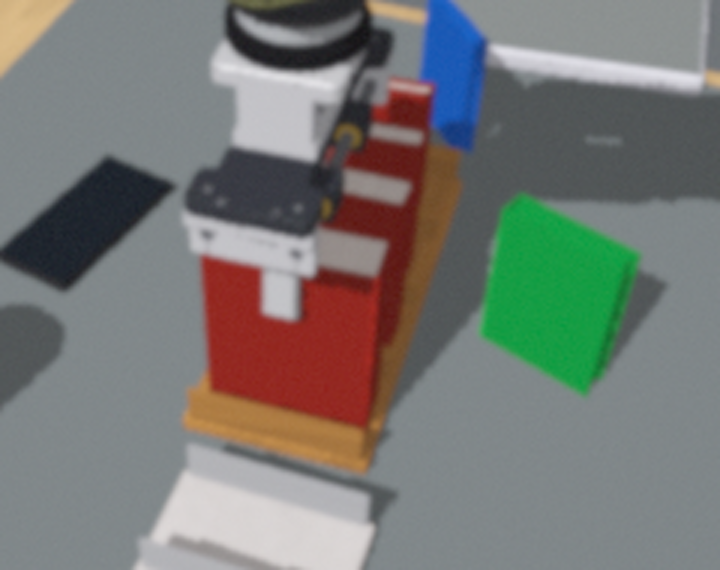

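Book_4 is gripped: opening 38.2 and force 20, with the finger at (282,295). Lift it, carry it to above the target slot and look there.

Emit:
{"method": "servo_tool", "body": {
  "translation": [
    [0,0,-0.08],
    [0,0,-0.16],
    [0,0,-0.221],
    [0,0,-0.221],
    [0,0,-0.221]
  ],
  "dr": [
    [0,0,0],
    [0,0,0],
    [0,0,0],
    [0,0,0],
    [0,0,0]
  ],
  "grip": [-0.5,-0.5,-0.5,-0.5,-0.5]
}}

```text
time_s: 3.9
ee_pos: [543.5, -36.2, 178.2]
eef_rot: [-3.138, -0.134, 0.002]
ft_force: [0.4, 0.6, -4.3]
opening: 37.9
finger_force: 20.0
```

```bash
python3 mv.py 527 84.4 180 0.047
```

```text
t 3.9 pos [543.5319 -36.1849 178.1974] R [ 0.9964  0.085  -0.0014  0.085  -0.9964  0.0004 -0.0013 -0.0005 -1.    ] open 37.92091071669216 q [-0.1338  0.3125  1.5696  0.0002  1.2609  1.3518]
[-0.0208 -0.4052 -0.0058] [-0.001   0.0027  0.0762]
```

Emit:
{"method": "servo_tool", "body": {
  "translation": [
    [-0.004,-0.1,0],
    [-0.01,-0.22,0],
    [-0.017,-0.33,0],
    [-0.021,-0.405,0],
    [-0.021,-0.405,0]
  ],
  "dr": [
    [0,0,0.02],
    [0,0,0.04],
    [0,0,0.06],
    [0,0,0.076],
    [0,0,0.076]
  ],
  "grip": [-0.5,-0.5,-0.5,-0.5,-0.5]
}}

```text
time_s: 4.4
ee_pos: [526.3, 86.4, 177.6]
eef_rot: [-3.14, -0.078, 0.004]
ft_force: [0.6, 0.2, -4.2]
opening: 38.0
finger_force: 20.0
```

```bash
cat > held.py <<'E'
# held.py n D : book n in hand; fit its shift (along own x, world y) from the side picture, below the finger tips
import sys; from fit import *
np.set_printoptions(precision=2,suppress=True)
n=int(sys.argv[1]); D=float(sys.argv[2])
p=optics.grab_frame('side'); s=state(); A=Rm(s['eef_rot']); yaw=np.arctan2(A[1,0],A[0,0]); yaw=(yaw+np.pi/2)%np.pi-np.pi/2
x,y,z=s['ee_pos']; h=SZ[n][2]; zb=z+D-h
hsv=cv2.cvtColor(p['color'],cv2.COLOR_RGB2HSV)
red=(((hsv[...,0]<8)|(hsv[...,0]>172))&(hsv[...,1]>120)).astype(float)
def cost(u):
    q=[x+u[0]*np.cos(yaw),y+u[0]*np.sin(yaw)+u[1],yaw]
    b=book(n)[0]; b[b[:,2]>0,2]=h-D-8
    m=render(p,[b],q,zb+u[2])
    # comparison region: hull of model, widened sideways and downwards
    roi=cv2.dilate((m>0).astype(np.uint8),np.ones((1,25),np.uint8)); up=proj(p,place(b,q,zb+u[2]))[:,1]
    roi=cv2.dilate(roi,np.ones((25,1),np.uint8),anchor=(0,24)); roi[:int(np.sort(up)[2])+2]=0
    return (np.abs(m-red)*roi).sum()/m.sum()
from scipy.optimize import minimize
best=min((minimize(cost,[d,0,0],method='Nelder-Mead',options=dict(initial_simplex=np.array([d,0,0])+np.array([[0,0,0],[4,0,0],[0,4,0],[0,0,4]]))) for d in(-8,0,8)),key=lambda r:r.fun)
print('tcp',s['ee_pos'],'yaw',yaw,'t',s['time_s'],'dx,dy,dz',best.x,best.fun)
if len(sys.argv)>3: save(p,sys.argv[3],[170,120,420,310],3)
E
python3 held.py 4 45 look3.png; python3 mv.py 527 84.4 180 0.047
```

```text
tcp [526.6   85.08 177.75] yaw 0.04908723414024263 t 4.45 dx,dy,dz [  2.65  -7.22 -10.66] 0.046136920104167936
t 4.45 pos [526.5987  85.0774 177.7535] R [ 0.9988  0.0491 -0.0026  0.0491 -0.9988 -0.0001 -0.0026  0.     -1.    ] open 37.902718742328204 q [0.0915 0.2889 1.6015 0.0001 1.2537 1.6131]
[ 0.0012  0.0023 -0.0075] [0.     0.0051 0.0042]
```

View pics/look3.png

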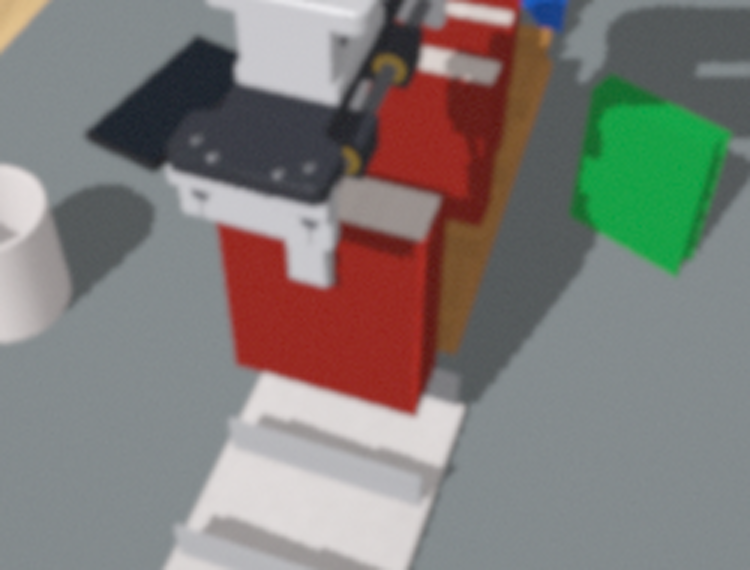

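The crop shows book_4 hanging upright above the right-hand slot, lower edge from (238,365) to (415,410). I'll refit with the known height fixed.

```bash
sed -i "s/def cost(u):/def cost(u):\n    u=[u[0],u[1],0]/; s/\[d,0,0\],method/[d,0],method/; s/np.array(\[d,0,0\])+np.array(.*\])))) for/np.array([d,0])+np.array([[0,0],[4,0],[0,4]]))) for/" held.py; python3 held.py 4 44.4
```

```text
Traceback (most recent call last):
  File "held.py", line 19, in <module>
    best=min((minimize(cost,[d,0],method='Nelder-Mead',options=dict(initial_simplex=np.array([d,0,0])+np.array([[0,0,0],[4,0,0],[0,4,0],[0,0,4]]))) for d in(-8,0,8)),key=lambda r:r.fun)
  File "held.py", line 19, in <genexpr>
    best=min((minimize(cost,[d,0],method='Nelder-Mead',options=dict(initial_simplex=np.array([d,0,0])+np.array([[0,0,0],[4,0,0],[0,4,0],[0,0,4]]))) for d in(-8,0,8)),key=lambda r:r.fun)
              ~~~~~~~~^^^^^^^^^^^^^^^^^^^^^^^^^^^^^^^^^^^^^^^^^^^^^^^^^^^^^^^^^^^^^^^^^^^^^^^^^^^^^^^^^^^^^^^^^^^^^^^^^^^^^^^^^^^^^^^^^^^^^^^^^^^^^
ValueError: Size of `initial_simplex` is not consistent with `x0`
```

```bash
sed -i "s/np.array(\[d,0,0\])+np.array(\[\[.*\]\]))) for/np.array([d,0])+np.array([[0,0],[4,0],[0,4]]))) for/" held.py; python3 held.py 4 44.4
```

```text
tcp [527.06  83.71 178.23] yaw 0.04719316023889131 t 4.55 dx,dy,dz [ 0.63 -2.12] 0.05785608551050619
```

```bash
python3 mv.py 520 85 130 0.047
```

```text
t 4.55 pos [527.0579  83.7051 178.2322] R [ 0.9989  0.0472 -0.0018  0.0472 -0.9989 -0.0003 -0.0018  0.0002 -1.    ] open 37.8846438823502 q [ 0.0889  0.2886  1.6008 -0.0002  1.254   1.6126]
[-0.023  -0.0055  0.1608] [0.0005 0.0036 0.0004]
```

Emit:
{"method": "servo_tool", "body": {
  "translation": [
    [-0.023,-0.0055,0],
    [-0.023,-0.0055,0.05],
    [-0.023,-0.0055,0.1],
    [-0.023,-0.0055,0.16],
    [-0.023,-0.0055,0.16]
  ],
  "dr": [
    [0,0.003,0],
    [0,0.003,0],
    [0,0.003,0],
    [0,0.003,0],
    [0,0.003,0]
  ],
  "grip": [-0.5,-0.5,-0.5,-0.5,-0.5]
}}

```text
time_s: 5.05
ee_pos: [519.0, 84.7, 129.2]
eef_rot: [3.14, 0.072, -0.004]
ft_force: [-0.2, -0.4, -3.6]
opening: 37.8
finger_force: 20.0
```

```bash
python3 mv.py 520 85 114 0.047;python3 mv.py 520 85 114 0.047; python3 held.py 4 44.4;python3 mv.py 520 85 114 0.047
```

```text
t 5.05 pos [518.9722  84.7097 129.1864] R [ 0.9989  0.0461 -0.0026  0.0461 -0.9989 -0.0003 -0.0026  0.0002 -1.    ] open 37.816527976043915 q [ 0.0922  0.3248  1.6752 -0.0001  1.1442  1.6169]
[ 0.0036 -0.0008  0.0506] [ 0.0004  0.0051 -0.0019]
t 5.05 pos [518.9722  84.7097 129.1864] R [ 0.9989  0.0461 -0.0026  0.0461 -0.9989 -0.0003 -0.0026  0.0002 -1.    ] open 37.816527976043915 q [ 0.0922  0.3248  1.6752 -0.0001  1.1442  1.6169]
[ 0.0036 -0.0008  0.0506] [ 0.0004  0.0051 -0.0019]
tcp [519.71  84.89 130.71] yaw 0.046185810156504914 t 5.1 dx,dy,dz [-0.7  -0.37] 0.06779140661118818
t 5.1 pos [519.71    84.8905 130.7123] R [ 0.9989  0.0462 -0.0006  0.0462 -0.9989 -0.0001 -0.0006  0.0001 -1.    ] open 37.99161623915589 q [ 0.0924  0.3234  1.6731 -0.0001  1.1456  1.617 ]
[ 0.001  -0.0003  0.0557] [ 0.0002  0.0011 -0.0016]
```

Emit:
{"method": "servo_tool", "body": {
  "translation": [
    [0,0,0.03],
    [0,0,0.048],
    [0,0,0.053],
    [0,0,0.055],
    [0,0,0.055]
  ],
  "dr": [
    [0,0,0],
    [0,0,0],
    [0,0,0],
    [0,0,0],
    [0,0,0]
  ],
  "grip": [-0.5,-0.5,-0.5,-0.5,-0.5]
}}

```text
time_s: 5.6
ee_pos: [520.5, 85.5, 115.0]
eef_rot: [-3.141, -0.074, -0.003]
ft_force: [0.1, 0.1, -4.5]
opening: 38.0
finger_force: 20.0
```

Force still shows the full weight, so it isn't touching yet. I'll ease down.

Emit:
{"method": "servo_tool", "body": {
  "translation": [
    [0,0,0.002],
    [0,0,0.004],
    [0,0,0.004]
  ],
  "dr": [
    [0,0,0],
    [0,0,0],
    [0,0,0]
  ],
  "grip": [-0.5,-0.5,-0.5]
}}

```text
time_s: 5.9
ee_pos: [520.6, 85.5, 113.9]
eef_rot: [-3.141, -0.074, -0.003]
ft_force: [0.5, -0.1, -1.7]
opening: 37.7
finger_force: 20.0
```

Emit:
{"method": "servo_tool", "body": {
  "translation": [
    [0,0,0.002],
    [0,0,0.003],
    [0,0,0.003]
  ],
  "dr": [
    [0,0,0],
    [0,0,0],
    [0,0,0]
  ],
  "grip": [-0.5,-0.5,-0.5]
}}

```text
time_s: 6.2
ee_pos: [521.2, 85.5, 113.7]
eef_rot: [-3.141, -0.074, -0.006]
ft_force: [0.7, 0.3, 6.0]
opening: 38.2
finger_force: 20.0
```

Emit:
{"method": "servo_tool", "body": {
  "translation": [
    [0,0,0],
    [0,0,0],
    [0,0,0],
    [0,0,0],
    [0,0,0]
  ],
  "dr": [
    [0,0,0],
    [0,0,0],
    [0,0,0],
    [0,0,0],
    [0,0,0]
  ],
  "grip": [-0.15,-0.05,0.1,0.3,0.5]
}}

```text
time_s: 6.7
ee_pos: [520.4, 85.5, 112.7]
eef_rot: [-3.141, -0.074, -0.002]
ft_force: [-0.8, 0.7, 0.3]
opening: 64.3
finger_force: 0.0
```

Emit:
{"method": "servo_tool", "body": {
  "translation": [
    [0,0,-0.1],
    [0,0,-0.25],
    [0,0,-0.3],
    [0,0,-0.3],
    [0,0,-0.3]
  ],
  "dr": [
    [0,0,0],
    [0,0,0],
    [0,0,0],
    [0,0,0],
    [0,0,0]
  ],
  "grip": [0.5,0.5,0.5,0.5,0.5]
}}

```text
time_s: 7.2
ee_pos: [520.0, 85.4, 201.7]
eef_rot: [3.141, 0.074, 0.001]
ft_force: [0.3, -0.3, -1.0]
opening: 70.4
finger_force: 0.0
```

```bash
python3 mv.py 549 -112 204 0.08
```

```text
t 7.2 pos [519.9561  85.4188 201.7457] R [ 0.9989  0.047   0.0005  0.047  -0.9989 -0.      0.0005  0.0001 -1.    ] open 70.44788422016086 q [ 0.0934  0.2513  1.5916 -0.0001  1.2982  1.6172]
[ 0.0658  0.6619 -0.0074] [ 0.0001 -0.0009 -0.066 ]
```

Emit:
{"method": "servo_tool", "body": {
  "translation": [
    [0.013,0.13,0],
    [0.026,0.27,0],
    [0.04,0.41,0],
    [0.053,0.55,0],
    [0.062,0.664,0]
  ],
  "dr": [
    [0,0,0],
    [0,0,-0.02],
    [0,0,-0.04],
    [0,0,-0.05],
    [0,0,-0.05]
  ],
  "grip": [0.4,0.28,0.28,0.28,0.28]
}}

```text
time_s: 7.7
ee_pos: [547.7, -114.7, 200.7]
eef_rot: [-3.139, -0.112, 0.002]
ft_force: [-0.4, 0.6, -0.1]
opening: 60.4
finger_force: 0.0
```

```bash
cat > chk.py <<'E'
# chk.py n slot_y : fit placed book n in both pictures, in the frame of rack_b as fitted in the same picture
import sys; from fit import *
np.set_printoptions(precision=2,suppress=True)
RB={'top':[516.8,198.39,.046],'side':[514.46,195.09,.048]}
def loc(q,r):
    c,s=np.cos(r[2]),np.sin(r[2]); d=np.array(q[:2])-r[:2]; return np.array([c*d[0]+s*d[1],-s*d[0]+c*d[1],q[2]-r[2]])
def wld(l,r):
    c,s=np.cos(r[2]),np.sin(r[2]); return [r[0]+c*l[0]-s*l[1],r[1]+s*l[0]+c*l[1],r[2]]
n=int(sys.argv[1]); sy=float(sys.argv[2])
for v in sys.argv[3:] or ('top','side'):
    p=optics.grab_frame(v); q0=wld([0,sy],RB[v]); b=book(n)
    uv=proj(p,[q0[0],q0[1],80])[0]
    m=near(optics.silhouettes(p,'book_1'),uv); q,c=fit([(p,m)],b,q0,12)
    print(v,'cost',round(c,3),'world',q,'in rack',loc(q,RB[v]),'want y',sy)
E
python3 chk.py 4 -112.5; python3 mv.py 547 -113 101 0.065; python3 look.py top look4.png 120 170 420 300
```

```text
top cost 0.049 world [519.3   87.24   0.04] in rack [  -2.62 -111.15   -0.  ] want y -112.5
side cost 0.034 world [519.74  84.55   0.06] in rack [  -0.03 -110.67    0.01] want y -112.5
t 7.9 pos [ 547.6724 -112.8775  200.985 ] R [ 0.9975  0.0707 -0.0012  0.0707 -0.9975  0.0009 -0.0011 -0.001  -1.    ] open 60.113216852295864 q [-0.269   0.3247  1.4991  0.0006  1.3192  1.2309]
[-0.0019  0.0006  0.3333] [-0.002   0.0023  0.0115]
```

View pics/look4.png

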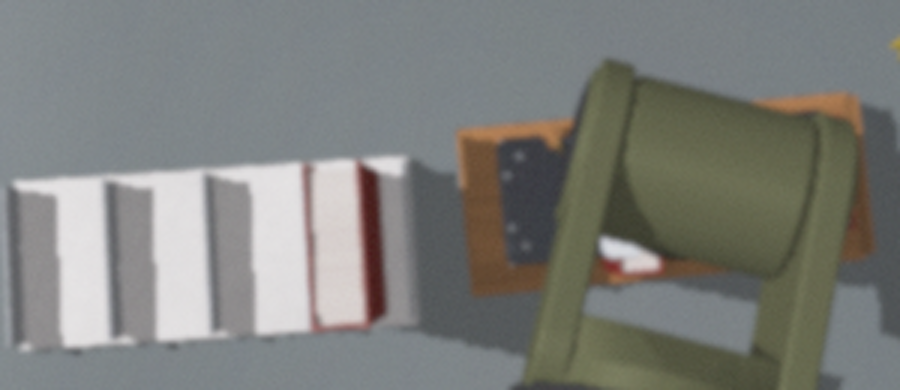

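The top crop shows book_4 upright in the right slot (x 305–383), about 1.5 mm from centre and square. Now book_3.

Emit:
{"method": "servo_tool", "body": {
  "translation": [
    [-0.002,0,0.1],
    [-0.002,0,0.2],
    [-0.002,0,0.3],
    [-0.002,0,0.333],
    [-0.002,0,0.333]
  ],
  "dr": [
    [0,0,0],
    [0,0,0],
    [0,0,0],
    [0,0,0],
    [0,0,0]
  ],
  "grip": [0.28,0.28,0.28,0.28,0.28]
}}

```text
time_s: 8.45
ee_pos: [547.3, -111.7, 101.8]
eef_rot: [-3.139, -0.115, 0.001]
ft_force: [-0.8, 0.3, 0.5]
opening: 60.3
finger_force: 0.0
```

Emit:
{"method": "servo_tool", "body": {
  "translation": [
    [0,0,0],
    [0,0,0],
    [0,0,0],
    [0,0,0],
    [0,0,0]
  ],
  "dr": [
    [0,0,0],
    [0,0,0],
    [0,0,0],
    [0,0,0],
    [0,0,0]
  ],
  "grip": [0.1,-0.05,-0.2,-0.35,-0.6]
}}

```text
time_s: 8.95
ee_pos: [548.1, -112.9, 103.4]
eef_rot: [3.139, 0.113, 0.004]
ft_force: [-0.5, -0.2, 2.4]
opening: 29.8
finger_force: 20.0
```

Emit:
{"method": "servo_tool", "body": {
  "translation": [
    [0,0,0],
    [0,0,0]
  ],
  "dr": [
    [0,0,0],
    [0,0,0]
  ],
  "grip": [-0.6,-0.6]
}}

```text
time_s: 9.15
ee_pos: [548.1, -112.9, 103.4]
eef_rot: [3.139, 0.113, 0.004]
ft_force: [-1.6, -1.0, 5.6]
opening: 30.0
finger_force: 20.0
```

Emit:
{"method": "servo_tool", "body": {
  "translation": [
    [0,0,-0.08],
    [0,0,-0.2],
    [0,0,-0.34],
    [0,0,-0.48],
    [0,0,-0.55]
  ],
  "dr": [
    [0,0,0],
    [0,0,0],
    [0,0,0],
    [0,0,0],
    [0,0,0]
  ],
  "grip": [-0.6,-0.6,-0.6,-0.6,-0.6]
}}

```text
time_s: 9.65
ee_pos: [547.9, -112.7, 271.2]
eef_rot: [3.139, 0.113, 0.007]
ft_force: [0.2, -0.5, -2.6]
opening: 29.8
finger_force: 20.0
```

```bash
python3 mv.py 518.3 158.8 267 0.047
```

```text
t 9.65 pos [ 547.9178 -112.7025  271.2131] R [ 0.9974  0.0721  0.0047  0.0721 -0.9974 -0.0007  0.0047  0.001  -1.    ] open 29.81017880935102 q [-0.2686  0.2772  1.3981  0.0006  1.4615  1.23  ]
[-0.0333 -0.9098  0.013 ] [ 0.0019 -0.0094  0.0503]
```

Emit:
{"method": "servo_tool", "body": {
  "translation": [
    [-0.004,-0.12,0],
    [-0.009,-0.28,0],
    [-0.014,-0.44,0],
    [-0.02,-0.6,0],
    [-0.025,-0.73,0]
  ],
  "dr": [
    [0,0,0.01],
    [0,0,0.02],
    [0,0,0.03],
    [0,0,0.04],
    [0,0,0.05]
  ],
  "grip": [-0.6,-0.6,-0.6,-0.6,-0.6]
}}

```text
time_s: 10.15
ee_pos: [523.4, 107.5, 267.4]
eef_rot: [-3.14, -0.075, -0.001]
ft_force: [1.6, -0.2, -2.4]
opening: 29.9
finger_force: 20.0
```

```bash
python3 mv.py 518.3 158.8 180 0.047
```

```text
t 10.15 pos [523.4276 107.5288 267.3855] R [ 0.9989  0.0475  0.0004  0.0475 -0.9989  0.0003  0.0004 -0.0003 -1.    ] open 29.89670634562087 q [0.1339 0.2238 1.4729 0.0002 1.4444 1.6572]
[-0.0091 -0.1714  0.2913] [-0.0006 -0.0009  0.001 ]
```

Emit:
{"method": "servo_tool", "body": {
  "translation": [
    [-0.009,-0.13,0],
    [-0.009,-0.171,0.05],
    [-0.009,-0.171,0.15],
    [-0.009,-0.171,0.25],
    [-0.009,-0.171,0.291]
  ],
  "dr": [
    [0,0,0],
    [0,0,0],
    [0,0,0],
    [0,0,0],
    [0,0,0]
  ],
  "grip": [-0.6,-0.6,-0.6,-0.6,-0.6]
}}

```text
time_s: 10.65
ee_pos: [518.0, 156.2, 177.4]
eef_rot: [3.14, 0.074, -0.005]
ft_force: [-0.7, 0.5, -2.4]
opening: 30.0
finger_force: 20.0
```

```bash
python3 held.py 3 44 look5.png; python3 mv.py 518.3 158.8 120 0.047
```

```text
tcp [517.98 156.07 176.93] yaw 0.047111341515645444 t 10.7 dx,dy,dz [-11.06  -1.43] 0.15760517313433584
t 10.7 pos [517.9834 156.0664 176.9312] R [ 0.9989  0.0471 -0.0038  0.0471 -0.9989 -0.0011 -0.0039  0.0009 -1.    ] open 29.69282453983404 q [ 0.225   0.3071  1.5799 -0.0002  1.2587  1.7488]
[ 0.0022 -0.0092  0.1898] [0.0018 0.0078 0.0002]
```

View pics/look5.png

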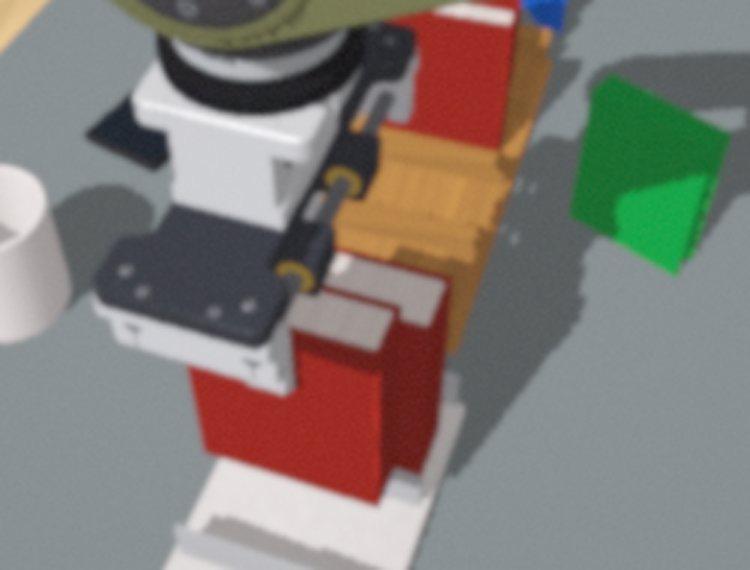

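Book_3 hangs upright (near face about (193–382, 370–500)), behind it book_4 in its slot. I'll measure using the bright near face only.

```bash
sed -i "s/(hsv\[...,1\]>120))/(hsv[...,1]>120)\&(hsv[...,2]>140))/; s/m=render(p,\[b\],q,zb+u\[2\])/b=b[b[:,1]>0]; m=render(p,[b],q,zb+u[2])/; s/np.sort(up)\[2\]/np.sort(up)[1]/" held.py; python3 held.py 3 44; python3 mv.py 518.3 158.8 120 0.047
python3 - <<'E'
from h import *
p=optics.grab_frame('side'); hsv=cv2.cvtColor(p['color'],cv2.COLOR_RGB2HSV)
for u,v in((320,420),(420,400),(350,470),(378,440)): print(hsv[120+v//3,170+u//3])
E
```

```text
tcp [518.63 156.13 179.05] yaw 0.04696164993306229 t 10.75 dx,dy,dz [-1.68 -0.44] 0.021797271414423027
t 10.75 pos [518.6284 156.1271 179.0482] R [ 0.9989  0.0469 -0.0018  0.0469 -0.9989 -0.0006 -0.0019  0.0006 -1.    ] open 30.325616870727345 q [ 0.2249  0.3053  1.5771 -0.0002  1.2612  1.7488]
[-0.0003 -0.0091  0.1968] [ 0.0011  0.0037 -0.0001]
[  2 200 158]
[  3 192 106]
[  2 200 159]
[  2 193 132]
```

Emit:
{"method": "servo_tool", "body": {
  "translation": [
    [0.003,-0.0085,0.05],
    [0.003,-0.0085,0.13],
    [0.003,-0.0085,0.2],
    [0.003,-0.0085,0.243],
    [0.003,-0.0085,0.243]
  ],
  "dr": [
    [0,0.002,0],
    [0,0.002,0],
    [0,0.002,0],
    [0,0.002,0],
    [0,0.002,0]
  ],
  "grip": [-0.6,-0.6,-0.6,-0.6,-0.6]
}}

```text
time_s: 11.3
ee_pos: [520.2, 158.8, 107.3]
eef_rot: [3.141, 0.074, 0.002]
ft_force: [-0.9, -0.3, -2.8]
opening: 29.8
finger_force: 20.0
```

Emit:
{"method": "servo_tool", "body": {
  "translation": [
    [0,0,0.003],
    [0,0,0.006],
    [0,0,0.006]
  ],
  "dr": [
    [0,0,0],
    [0,0,0],
    [0,0,0]
  ],
  "grip": [-0.6,-0.6,-0.6]
}}

```text
time_s: 11.6
ee_pos: [520.6, 159.0, 106.7]
eef_rot: [-3.14, -0.074, -0.006]
ft_force: [0.3, 0.1, -2.5]
opening: 30.2
finger_force: 20.0
```

Emit:
{"method": "servo_tool", "body": {
  "translation": [
    [0,0,0.003],
    [0,0,0.006],
    [0,0,0.008]
  ],
  "dr": [
    [0,0,0],
    [0,0,0],
    [0,0,0]
  ],
  "grip": [-0.6,-0.6,-0.6]
}}

```text
time_s: 11.9
ee_pos: [520.2, 158.9, 103.5]
eef_rot: [-3.141, -0.074, -0.004]
ft_force: [0.1, 0.4, -3.0]
opening: 29.9
finger_force: 20.0
```

Emit:
{"method": "servo_tool", "body": {
  "translation": [
    [0,0,0.002],
    [0,0,0.004],
    [0,0,0.004]
  ],
  "dr": [
    [0,0,0],
    [0,0,0],
    [0,0,0]
  ],
  "grip": [-0.6,-0.6,-0.6]
}}

```text
time_s: 12.2
ee_pos: [520.4, 158.9, 103.4]
eef_rot: [-3.141, -0.074, -0.005]
ft_force: [-3.4, -1.0, 10.5]
opening: 29.8
finger_force: 20.0
```

Emit:
{"method": "servo_tool", "body": {
  "translation": [
    [0,0,-0.002],
    [0,0,-0.002],
    [0,0,-0.002],
    [0,0,-0.002],
    [0,0,-0.002]
  ],
  "dr": [
    [0,0,0],
    [0,0,0],
    [0,0,0],
    [0,0,0],
    [0,0,0]
  ],
  "grip": [-0.33,-0.25,-0.1,0.1,0.25]
}}

```text
time_s: 12.7
ee_pos: [520.2, 158.9, 102.8]
eef_rot: [-3.141, -0.074, -0.004]
ft_force: [-0.3, -1.1, -0.1]
opening: 55.0
finger_force: 0.0
```

Emit:
{"method": "servo_tool", "body": {
  "translation": [
    [0,0,-0.08],
    [0,0,-0.2],
    [0,0,-0.32],
    [0,0,-0.34],
    [0,0,-0.34]
  ],
  "dr": [
    [0,0,0],
    [0,0,0],
    [0,0,0],
    [0,0,0],
    [0,0,0]
  ],
  "grip": [0.25,0.25,0.25,0.25,0.25]
}}

```text
time_s: 13.2
ee_pos: [520.3, 159.0, 205.6]
eef_rot: [-3.14, -0.074, -0.007]
ft_force: [0.5, -0.8, -0.9]
opening: 59.1
finger_force: 0.0
```

```bash
python3 mv.py 554 -185 204 0.1
```

```text
t 13.2 pos [520.3114 158.9782 205.604 ] R [ 0.9989  0.047   0.0044  0.047  -0.9989  0.0005  0.0044 -0.0003 -1.    ] open 59.05069286598671 q [ 0.2294  0.2839  1.5412 -0.0005  1.312   1.7533]
[0.0582 1.1506 0.0052] [-0.0004 -0.0089 -0.1059]
```

Emit:
{"method": "servo_tool", "body": {
  "translation": [
    [0.006,0.12,0],
    [0.014,0.28,0],
    [0.022,0.44,0],
    [0.03,0.6,0],
    [0.037,0.74,0]
  ],
  "dr": [
    [0,0,0],
    [0,0,0],
    [0,0,0],
    [0,0,-0.05],
    [0,0,-0.106]
  ],
  "grip": [0.15,0.06,0.06,0.06,0.06]
}}

```text
time_s: 13.7
ee_pos: [540.8, -64.5, 203.1]
eef_rot: [-3.137, -0.158, -0.0]
ft_force: [0.3, 1.5, 0.7]
opening: 49.9
finger_force: 0.0
```

```bash
python3 mv.py 554.5 -184.2 200 0.1
```

```text
t 13.7 pos [540.81   -64.4614 203.0624] R [ 0.9949  0.1004  0.      0.1004 -0.9949  0.0005  0.0001 -0.0005 -1.    ] open 49.860044659873274 q [-0.1861  0.2899  1.5395  0.0005  1.3122  1.2839]
[0.0053 0.4017 0.01  ] [-0.0011 -0.0001  0.0012]
```

Emit:
{"method": "servo_tool", "body": {
  "translation": [
    [0.002,0.14,0],
    [0.004,0.28,0.01],
    [0.005,0.4,0.01],
    [0.005,0.402,0.01],
    [0.005,0.402,0.01]
  ],
  "dr": [
    [0,0,0],
    [0,0,0],
    [0,0,0],
    [0,0,0],
    [0,0,0]
  ],
  "grip": [0.06,0.06,0.06,0.06,0.06]
}}

```text
time_s: 14.2
ee_pos: [554.4, -182.4, 200.0]
eef_rot: [-3.137, -0.155, 0.0]
ft_force: [1.2, 0.0, -0.5]
opening: 49.7
finger_force: 0.0
```

```bash
python3 chk.py 3 -37.5; python3 chk.py 4 -112.5 top; python3 mv.py 554.5 -184.2 89 0.1
```

```text
top cost 0.06 world [519.67 160.46   0.03] in rack [  1.12 -38.02  -0.01] want y -37.5
side cost 0.043 world [518.75 158.93   0.03] in rack [  2.55 -36.33  -0.01] want y -37.5
top cost 0.053 world [520.68  87.27   0.04] in rack [  -1.24 -111.18   -0.  ] want y -112.5
t 14.5 pos [ 555.1381 -181.2943  201.9117] R [ 0.9949  0.1011  0.0026  0.1011 -0.9949  0.0001  0.0026  0.0001 -1.    ] open 49.73671029493008 q [-0.3789  0.3771  1.4265  0.0011  1.3356  1.0904]
[-0.0041  0.0094  0.3764] [ 0.0002 -0.0051  0.0025]
```

Book_3 is within about 2 mm and square. Book_2 next.

Emit:
{"method": "servo_tool", "body": {
  "translation": [
    [-0.003,0.007,0.1],
    [-0.003,0.007,0.22],
    [-0.003,0.007,0.32],
    [-0.003,0.007,0.372],
    [-0.003,0.007,0.372]
  ],
  "dr": [
    [0,0,0],
    [0,0,0],
    [0,0,0],
    [0,0,0],
    [0,0,0]
  ],
  "grip": [0.06,0.06,0.06,0.06,0.06]
}}

```text
time_s: 15.0
ee_pos: [553.7, -183.4, 88.2]
eef_rot: [-3.136, -0.158, 0.001]
ft_force: [1.1, 1.3, 0.7]
opening: 49.8
finger_force: 0.0
```

Emit:
{"method": "servo_tool", "body": {
  "translation": [
    [0,0,0],
    [0,0,0],
    [0,0,0],
    [0,0,0],
    [0,0,0]
  ],
  "dr": [
    [0,0,0],
    [0,0,0],
    [0,0,0],
    [0,0,0],
    [0,0,0]
  ],
  "grip": [-0.1,-0.25,-0.4,-0.5,-0.75]
}}

```text
time_s: 15.5
ee_pos: [554.9, -184.4, 90.8]
eef_rot: [3.137, 0.157, 0.005]
ft_force: [0.1, 0.2, 1.8]
opening: 21.8
finger_force: 20.0
```

Emit:
{"method": "servo_tool", "body": {
  "translation": [
    [0,0,0],
    [0,0,0]
  ],
  "dr": [
    [0,0,0],
    [0,0,0]
  ],
  "grip": [-0.75,-0.75]
}}

```text
time_s: 15.7
ee_pos: [554.9, -184.5, 90.8]
eef_rot: [3.137, 0.157, 0.005]
ft_force: [-0.1, -1.0, 5.6]
opening: 22.2
finger_force: 20.0
```

Emit:
{"method": "servo_tool", "body": {
  "translation": [
    [0,0,-0.08],
    [0,0,-0.2],
    [0,0,-0.34],
    [0,0,-0.48],
    [0,0,-0.58]
  ],
  "dr": [
    [0,0,0],
    [0,0,0],
    [0,0,0],
    [0,0,0],
    [0,0,0]
  ],
  "grip": [-0.75,-0.75,-0.75,-0.75,-0.75]
}}

```text
time_s: 16.2
ee_pos: [554.2, -184.3, 266.8]
eef_rot: [3.137, 0.157, 0.006]
ft_force: [-1.1, -0.0, -2.2]
opening: 21.8
finger_force: 20.0
```

```bash
python3 mv.py 515.5 233.8 265 0.047
```

```text
t 16.2 pos [ 554.2287 -184.3283  266.8109] R [ 0.995   0.0999  0.004   0.0999 -0.995  -0.0004  0.0039  0.0008 -1.    ] open 21.84668282932326 q [-0.3843  0.3374  1.3304  0.0011  1.47    1.0863]
[ 0.0107 -1.3997  0.005 ] [ 0.0014 -0.0079  0.1061]
```

Emit:
{"method": "servo_tool", "body": {
  "translation": [
    [0.001,-0.12,0],
    [0.002,-0.27,0],
    [0.003,-0.42,0],
    [0.004,-0.56,0],
    [0.005,-0.7,0]
  ],
  "dr": [
    [0,0,0.02],
    [0,0,0.04],
    [0,0,0.06],
    [0,0,0.08],
    [0,0,0.106]
  ],
  "grip": [-0.75,-0.75,-0.75,-0.75,-0.75]
}}

```text
time_s: 16.7
ee_pos: [534.1, 26.4, 263.9]
eef_rot: [-3.141, -0.073, -0.003]
ft_force: [0.8, 0.6, -2.1]
opening: 21.5
finger_force: 20.0
```

```bash
python3 mv.py 515.5 233.8 265 0.047
```

```text
t 16.7 pos [534.0655  26.4226 263.8923] R [ 0.9989  0.0465  0.0017  0.0465 -0.9989  0.0002  0.0017 -0.0001 -1.    ] open 21.48559264802402 q [-0.0192  0.2257  1.4786  0.0002  1.4356  1.505 ]
[-0.0296 -0.6934 -0.0036] [-0.0003 -0.0034 -0.0009]
```

Emit:
{"method": "servo_tool", "body": {
  "translation": [
    [-0.006,-0.14,0],
    [-0.012,-0.29,0],
    [-0.018,-0.43,0],
    [-0.024,-0.58,0],
    [-0.03,-0.693,0]
  ],
  "dr": [
    [0,0,0],
    [0,0,0],
    [0,0,0],
    [0,0,0],
    [0,0,0]
  ],
  "grip": [-0.75,-0.75,-0.75,-0.75,-0.75]
}}

```text
time_s: 17.2
ee_pos: [515.1, 234.3, 263.7]
eef_rot: [3.141, 0.076, 0.002]
ft_force: [0.2, -0.5, -1.1]
opening: 21.5
finger_force: 20.0
```

Emit:
{"method": "servo_tool", "body": {
  "translation": [
    [0,0,0.1],
    [0,0,0.22],
    [0,0,0.32],
    [0,0,0.36],
    [0,0,0.36]
  ],
  "dr": [
    [0,0,0],
    [0,0,0],
    [0,0,0],
    [0,0,0],
    [0,0,0]
  ],
  "grip": [-0.75,-0.75,-0.75,-0.75,-0.75]
}}

```text
time_s: 17.7
ee_pos: [515.7, 231.8, 154.9]
eef_rot: [3.14, 0.074, -0.001]
ft_force: [-0.1, 0.3, -1.5]
opening: 22.0
finger_force: 20.0
```

```bash
python3 held.py 2 44 look6.png; python3 mv.py 515 233.6 96 0.047
```

```text
tcp [516.37 231.98 156.63] yaw 0.046937134259628754 t 17.75 dx,dy,dz [-3.27 -1.11] 0.06921675194865909
t 17.75 pos [516.3657 231.9763 156.6276] R [ 0.9989  0.0469  0.0022  0.0469 -0.9989 -0.      0.0022  0.0001 -1.    ] open 22.072703986079816 q [ 0.3579  0.3775  1.5345 -0.0008  1.2276  1.882 ]
[-0.0047 -0.0056  0.2021] [ 0.0002 -0.0043 -0.0001]
```

View pics/look6.png

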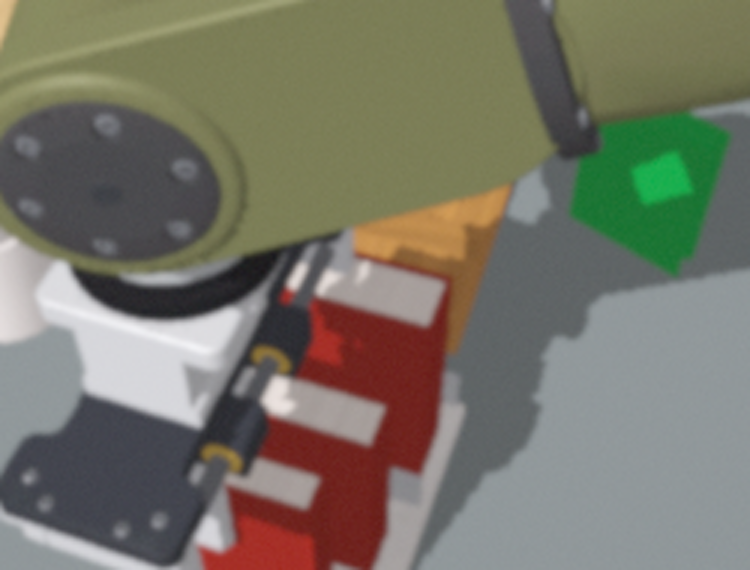

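The side crop shows book_2 at (200–320, 500–570) hanging clear of book_3 and book_4. Lower it.

Emit:
{"method": "servo_tool", "body": {
  "translation": [
    [0.002,-0.005,0.05],
    [0.002,-0.005,0.12],
    [0.002,-0.005,0.18],
    [0.002,-0.005,0.205],
    [0.002,-0.005,0.205]
  ],
  "dr": [
    [0,0,0],
    [0,0,0],
    [0,0,0],
    [0,0,0],
    [0,0,0]
  ],
  "grip": [-0.75,-0.75,-0.75,-0.75,-0.75]
}}

```text
time_s: 18.25
ee_pos: [517.2, 233.6, 95.3]
eef_rot: [-3.14, -0.074, -0.004]
ft_force: [0.4, -0.2, -1.9]
opening: 22.2
finger_force: 20.0
```

Emit:
{"method": "servo_tool", "body": {
  "translation": [
    [0,0,0.003],
    [0,0,0.006],
    [0,0,0.006]
  ],
  "dr": [
    [0,0,0],
    [0,0,0],
    [0,0,0]
  ],
  "grip": [-0.75,-0.75,-0.75]
}}

```text
time_s: 18.55
ee_pos: [517.2, 233.6, 93.7]
eef_rot: [-3.14, -0.074, -0.005]
ft_force: [-0.2, 0.0, -1.9]
opening: 21.8
finger_force: 20.0
```

Emit:
{"method": "servo_tool", "body": {
  "translation": [
    [0,0,0.003],
    [0,0,0.006],
    [0,0,0.007]
  ],
  "dr": [
    [0,0,0],
    [0,0,0],
    [0,0,0]
  ],
  "grip": [-0.75,-0.75,-0.75]
}}

```text
time_s: 18.85
ee_pos: [516.9, 233.6, 90.8]
eef_rot: [-3.141, -0.074, -0.004]
ft_force: [-2.2, -0.7, 3.6]
opening: 21.6
finger_force: 20.0
```

Emit:
{"method": "servo_tool", "body": {
  "translation": [
    [0,0,0.002],
    [0,0,0.003],
    [0,0,0.003]
  ],
  "dr": [
    [0,0,0],
    [0,0,0],
    [0,0,0]
  ],
  "grip": [-0.75,-0.75,-0.75]
}}

```text
time_s: 19.15
ee_pos: [517.0, 233.6, 90.8]
eef_rot: [-3.141, -0.074, -0.004]
ft_force: [-3.5, -1.3, 8.2]
opening: 22.0
finger_force: 20.0
```

Seated. Release, retreat and go to book_1.

Emit:
{"method": "servo_tool", "body": {
  "translation": [
    [0,0,-0.002],
    [0,0,-0.002],
    [0,0,-0.002],
    [0,0,-0.002],
    [0,0,-0.002]
  ],
  "dr": [
    [0,0,0],
    [0,0,0],
    [0,0,0],
    [0,0,0],
    [0,0,0]
  ],
  "grip": [-0.48,-0.4,-0.25,-0.1,0.06]
}}

```text
time_s: 19.65
ee_pos: [516.9, 233.6, 90.5]
eef_rot: [-3.141, -0.074, -0.004]
ft_force: [0.7, 0.8, 1.1]
opening: 46.7
finger_force: 0.0
```

Emit:
{"method": "servo_tool", "body": {
  "translation": [
    [0,0,-0.08],
    [0,0,-0.2],
    [0,0,-0.33],
    [0,0,-0.38],
    [0,0,-0.38]
  ],
  "dr": [
    [0,0,0],
    [0,0,0],
    [0,0,0],
    [0,0,0],
    [0,0,0]
  ],
  "grip": [0.06,0.06,0.06,0.06,0.06]
}}

```text
time_s: 20.15
ee_pos: [517.4, 233.8, 206.9]
eef_rot: [-3.139, -0.074, -0.01]
ft_force: [-0.8, -0.9, -0.4]
opening: 49.5
finger_force: 0.0
```

```bash
python3 mv.py 564 -256.5 204 0.12
```

```text
t 20.15 pos [517.4228 233.8351 206.8637] R [ 0.9989  0.0471  0.0064  0.0471 -0.9989  0.0016  0.0065 -0.0013 -1.    ] open 49.50922492937948 q [ 0.3603  0.3346  1.4721 -0.0008  1.3283  1.8842]
[0.0781 1.64   0.008 ] [-0.0021 -0.0131 -0.1458]
```

Emit:
{"method": "servo_tool", "body": {
  "translation": [
    [0.005,0.1,0],
    [0.012,0.26,0],
    [0.02,0.42,0],
    [0.027,0.58,0],
    [0.035,0.72,0]
  ],
  "dr": [
    [0,0,0],
    [0,0,0],
    [0,0,0],
    [0,0,0],
    [0,0,0]
  ],
  "grip": [0,-0.1,-0.1,-0.1,-0.1]
}}

```text
time_s: 20.65
ee_pos: [536.7, 16.1, 203.0]
eef_rot: [-3.141, -0.073, -0.001]
ft_force: [-0.3, 0.3, -0.4]
opening: 41.9
finger_force: 0.0
```

Emit:
{"method": "servo_tool", "body": {
  "translation": [
    [0.007,0.14,0],
    [0.014,0.28,0],
    [0.021,0.42,0],
    [0.028,0.56,0],
    [0.034,0.7,0]
  ],
  "dr": [
    [0,0,-0.02],
    [0,0,-0.05],
    [0,0,-0.08],
    [0,0,-0.12],
    [0,0,-0.146]
  ],
  "grip": [-0.1,-0.1,-0.1,-0.1,-0.1]
}}

```text
time_s: 21.15
ee_pos: [556.8, -192.6, 202.9]
eef_rot: [-3.135, -0.19, -0.001]
ft_force: [0.3, -0.6, 0.1]
opening: 42.3
finger_force: 0.0
```

```bash
python3 mv.py 564 -256.5 190 0.12;  python3 chk.py 2 37.5; python3 chk.py 3 -37.5;python3 mv.py 564 -256.5 190 0.12
```

```text
t 21.15 pos [ 556.842  -192.6439  202.8737] R [ 0.9927  0.1205  0.0006  0.1205 -0.9927  0.001   0.0007 -0.0009 -1.    ] open 42.32617743815084 q [-0.3957  0.3895  1.4073  0.0012  1.3447  1.054 ]
[-0.002   0.2142  0.0427] [-0.0018 -0.0014  0.0015]
top cost 0.046 world [516.09 235.22   0.05] in rack [ 0.98 36.83  0.01] want y 37.5
side cost 0.039 world [514.62 233.12   0.04] in rack [ 1.99 37.98 -0.  ] want y 37.5
top cost 0.06 world [520.02 160.53   0.03] in rack [  1.48 -37.97  -0.01] want y -37.5
side cost 0.098 world [518.8  157.87   0.02] in rack [  2.55 -37.38  -0.03] want y -37.5
t 21.55 pos [ 557.3804 -189.9092  204.3095] R [ 0.9926  0.1211  0.0021  0.1211 -0.9926  0.0004  0.0022 -0.0001 -1.    ] open 42.435234466683035 q [-0.3911  0.3865  1.408   0.0012  1.3453  1.0581]
[-0.0051  0.223   0.0477] [-0.0002 -0.0043  0.0027]
```

Emit:
{"method": "servo_tool", "body": {
  "translation": [
    [-0.001,0.11,0],
    [-0.003,0.2,0.02],
    [-0.004,0.222,0.04],
    [-0.004,0.222,0.04],
    [-0.004,0.222,0.04]
  ],
  "dr": [
    [0,0,0],
    [0,0,0],
    [0,0,0],
    [0,0,0],
    [0,0,0]
  ],
  "grip": [-0.1,-0.1,-0.1,-0.1,-0.1]
}}

```text
time_s: 22.05
ee_pos: [564.2, -256.1, 192.6]
eef_rot: [-3.136, -0.19, -0.004]
ft_force: [0.9, 0.3, -0.6]
opening: 42.3
finger_force: 0.0
```

```bash
python3 look.py side look7.png 220 50 460 240; python3 mv.py 564 -256.5 77 0.12
```

```text
t 22.1 pos [ 564.3572 -256.0656  192.9168] R [ 0.9927  0.1209  0.0027  0.1209 -0.9927  0.0002  0.0027  0.0001 -1.    ] open 42.031598245243536 q [-0.4857  0.4644  1.3248  0.0015  1.3501  0.9636]
[-0.0024  0.0013  0.3864] [ 0.0002 -0.0054  0.0024]
```

View pics/look7.png

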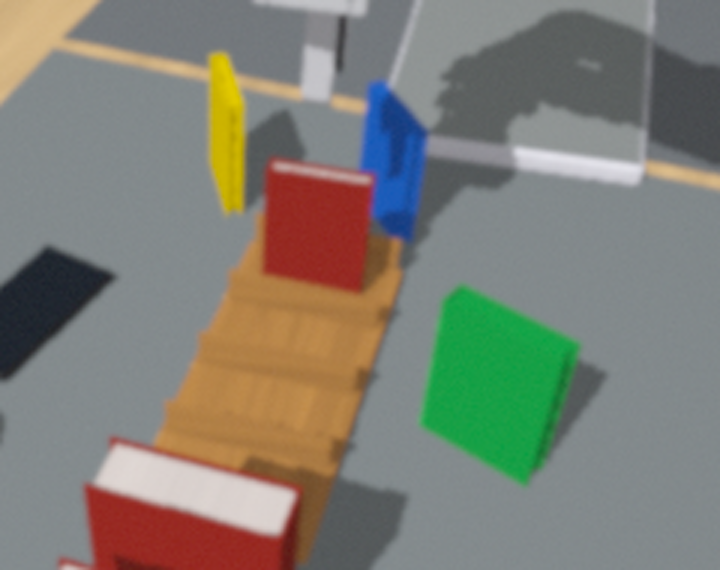

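The fingers (about (320,55)) hang over book_1 (top edge y≈170, x 268–375). Descend, grip and lift.

Emit:
{"method": "servo_tool", "body": {
  "translation": [
    [-0.002,0.001,0.1],
    [-0.002,0.001,0.22],
    [-0.002,0.001,0.32],
    [-0.002,0.001,0.38],
    [-0.002,0.001,0.382]
  ],
  "dr": [
    [0,0,0],
    [0,0,0],
    [0,0,0],
    [0,0,0],
    [0,0,0]
  ],
  "grip": [-0.1,-0.1,-0.1,-0.1,-0.1]
}}

```text
time_s: 22.6
ee_pos: [563.1, -256.2, 76.0]
eef_rot: [-3.134, -0.19, 0.001]
ft_force: [-0.0, 0.2, -0.0]
opening: 42.3
finger_force: 0.0
```

Emit:
{"method": "servo_tool", "body": {
  "translation": [
    [0,0,0],
    [0,0,0],
    [0,0,0],
    [0,0,0],
    [0,0,0]
  ],
  "dr": [
    [0,0,0],
    [0,0,0],
    [0,0,0],
    [0,0,0],
    [0,0,0]
  ],
  "grip": [-0.2,-0.35,-0.5,-0.65,-0.9]
}}

```text
time_s: 23.1
ee_pos: [564.1, -257.7, 78.6]
eef_rot: [3.136, 0.188, 0.005]
ft_force: [0.3, 0.8, 4.9]
opening: 14.0
finger_force: 20.0
```

Emit:
{"method": "servo_tool", "body": {
  "translation": [
    [0,0,0],
    [0,0,0]
  ],
  "dr": [
    [0,0,0],
    [0,0,0]
  ],
  "grip": [-0.9,-0.9]
}}

```text
time_s: 23.3
ee_pos: [564.1, -257.8, 78.6]
eef_rot: [3.136, 0.188, 0.005]
ft_force: [-1.5, 1.0, 6.3]
opening: 13.9
finger_force: 20.0
```

Emit:
{"method": "servo_tool", "body": {
  "translation": [
    [0,0,-0.08],
    [0,0,-0.2],
    [0,0,-0.34],
    [0,0,-0.48],
    [0,0,-0.58]
  ],
  "dr": [
    [0,0,0],
    [0,0,0],
    [0,0,0],
    [0,0,0],
    [0,0,0]
  ],
  "grip": [-0.9,-0.9,-0.9,-0.9,-0.9]
}}

```text
time_s: 23.8
ee_pos: [563.6, -257.8, 254.8]
eef_rot: [3.135, 0.188, 0.007]
ft_force: [0.1, -0.5, -1.7]
opening: 14.0
finger_force: 20.0
```

```bash
python3 mv.py 512 308.5 252 0.047
```

```text
t 23.8 pos [ 563.5797 -257.7641  254.8391] R [ 0.9928  0.1197  0.0044  0.1197 -0.9928 -0.0009  0.0043  0.0015 -1.    ] open 13.992606012189333 q [-0.4886  0.4268  1.2361  0.0013  1.4744  0.962 ]
[ 0.0553 -1.8946  0.0069] [ 0.0026 -0.0087  0.1461]
```

Emit:
{"method": "servo_tool", "body": {
  "translation": [
    [0.004,-0.12,0],
    [0.008,-0.27,0],
    [0.012,-0.42,0],
    [0.016,-0.57,0],
    [0.02,-0.7,0]
  ],
  "dr": [
    [0,0,0.03],
    [0,0,0.06],
    [0,0,0.09],
    [0,0,0.12],
    [0,0,0.146]
  ],
  "grip": [-0.9,-0.9,-0.9,-0.9,-0.9]
}}

```text
time_s: 24.3
ee_pos: [543.6, -46.5, 251.9]
eef_rot: [-3.141, -0.073, -0.003]
ft_force: [0.7, 0.1, -0.4]
opening: 13.5
finger_force: 20.0
```

Emit:
{"method": "servo_tool", "body": {
  "translation": [
    [-0.006,-0.14,0],
    [-0.012,-0.28,0],
    [-0.018,-0.42,0],
    [-0.024,-0.56,0],
    [-0.03,-0.7,0]
  ],
  "dr": [
    [0,0,0],
    [0,0,0],
    [0,0,0],
    [0,0,0],
    [0,0,0]
  ],
  "grip": [-0.9,-0.9,-0.9,-0.9,-0.9]
}}

```text
time_s: 24.8
ee_pos: [524.9, 162.5, 251.8]
eef_rot: [3.141, 0.074, 0.004]
ft_force: [0.4, 0.2, -0.6]
opening: 13.9
finger_force: 20.0
```

```bash
python3 mv.py 512 308.5 252 0.047
```

```text
t 24.8 pos [524.876  162.5154 251.8344] R [ 0.9989  0.047   0.0023  0.047  -0.9989  0.      0.0023  0.0001 -1.    ] open 13.886909943481598 q [ 0.2338  0.2659  1.4565 -0.0005  1.417   1.7577]
[-0.02   -0.4881 -0.0006] [ 0.0001 -0.0045 -0.    ]
```

Emit:
{"method": "servo_tool", "body": {
  "translation": [
    [-0.006,-0.14,0],
    [-0.012,-0.28,0],
    [-0.018,-0.42,0],
    [-0.02,-0.488,0],
    [-0.02,-0.488,0]
  ],
  "dr": [
    [0,0,0],
    [0,0,0],
    [0,0,0],
    [0,0,0],
    [0,0,0]
  ],
  "grip": [-0.9,-0.9,-0.9,-0.9,-0.9]
}}

```text
time_s: 25.3
ee_pos: [511.7, 309.1, 251.2]
eef_rot: [3.14, 0.079, 0.002]
ft_force: [0.0, 0.1, -0.8]
opening: 14.0
finger_force: 20.0
```

Emit:
{"method": "servo_tool", "body": {
  "translation": [
    [0,0,0.1],
    [0,0,0.22],
    [0,0,0.32],
    [0,0,0.36],
    [0,0,0.36]
  ],
  "dr": [
    [0,0,0],
    [0,0,0],
    [0,0,0],
    [0,0,0],
    [0,0,0]
  ],
  "grip": [-0.9,-0.9,-0.9,-0.9,-0.9]
}}

```text
time_s: 25.8
ee_pos: [512.5, 305.9, 142.9]
eef_rot: [3.14, 0.073, 0.0]
ft_force: [0.6, -0.3, -0.5]
opening: 13.8
finger_force: 20.0
```

```bash
sed -i 's/\[170,120,420,310\]/[140,200,390,390]/' held.py; python3 held.py 1 44 look8.png; python3 mv.py 512 308.3 85 0.047
```

```text
tcp [513.15 306.42 144.55] yaw 0.046488068888127954 t 25.85 dx,dy,dz [-2.09 -1.17] 0.05984022943500613
t 25.85 pos [513.1518 306.4162 144.5544] R [ 0.9989  0.0465  0.0026  0.0465 -0.9989  0.0001  0.0026  0.     -1.    ] open 13.820420403461341 q [ 0.4775  0.457   1.451  -0.0012  1.2312  2.0022]
[-0.0041 -0.0065  0.1985] [ 0.0001 -0.0051 -0.001 ]
```

View pics/look8.png

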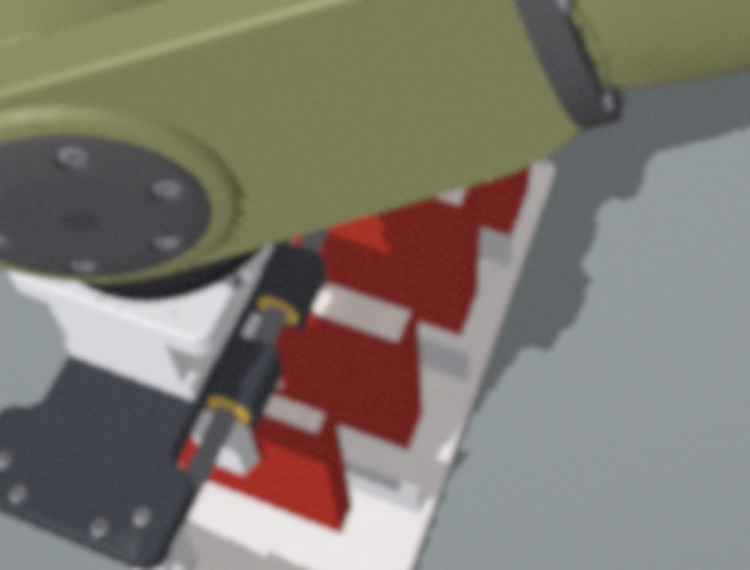

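The crop shows book_1 at (180–345, 430–530) hanging clear above the leftmost slot. Lower it.

Emit:
{"method": "servo_tool", "body": {
  "translation": [
    [-0.007,-0.0068,0.05],
    [-0.007,-0.0068,0.12],
    [-0.007,-0.0068,0.18],
    [-0.007,-0.0068,0.207],
    [-0.007,-0.0068,0.207]
  ],
  "dr": [
    [0,0,0],
    [0,0,0],
    [0,0,0],
    [0,0,0],
    [0,0,0]
  ],
  "grip": [-0.9,-0.9,-0.9,-0.9,-0.9]
}}

```text
time_s: 26.35
ee_pos: [511.0, 308.8, 82.3]
eef_rot: [-3.141, -0.074, -0.004]
ft_force: [-0.7, -0.6, 0.5]
opening: 14.0
finger_force: 20.0
```

Emit:
{"method": "servo_tool", "body": {
  "translation": [
    [0,0,0.003],
    [0,0,0.005],
    [0,0,0.005]
  ],
  "dr": [
    [0,0,0],
    [0,0,0],
    [0,0,0]
  ],
  "grip": [-0.9,-0.9,-0.9]
}}

```text
time_s: 26.65
ee_pos: [511.1, 308.9, 81.1]
eef_rot: [-3.14, -0.074, -0.006]
ft_force: [0.6, -1.3, -0.3]
opening: 14.0
finger_force: 20.0
```

Emit:
{"method": "servo_tool", "body": {
  "translation": [
    [0,0,0.003],
    [0,0,0.006],
    [0,0,0.006]
  ],
  "dr": [
    [0,0,0],
    [0,0,0],
    [0,0,0]
  ],
  "grip": [-0.9,-0.9,-0.9]
}}

```text
time_s: 26.95
ee_pos: [510.8, 308.8, 78.6]
eef_rot: [-3.141, -0.074, -0.004]
ft_force: [0.2, -0.4, -0.3]
opening: 14.1
finger_force: 20.0
```

Emit:
{"method": "servo_tool", "body": {
  "translation": [
    [0,0,0.002],
    [0,0,0.003],
    [0,0,0.003]
  ],
  "dr": [
    [0,0,0],
    [0,0,0],
    [0,0,0]
  ],
  "grip": [-0.9,-0.9,-0.9]
}}

```text
time_s: 27.25
ee_pos: [510.9, 308.9, 78.6]
eef_rot: [-3.14, -0.074, -0.005]
ft_force: [-3.9, -2.0, 7.8]
opening: 14.0
finger_force: 20.0
```

Seated. Release, lift and withdraw to check.

Emit:
{"method": "servo_tool", "body": {
  "translation": [
    [0,0,-0.002],
    [0,0,-0.002],
    [0,0,-0.002],
    [0,0,-0.002],
    [0,0,-0.002]
  ],
  "dr": [
    [0,0,0],
    [0,0,0],
    [0,0,0],
    [0,0,0],
    [0,0,0]
  ],
  "grip": [-0.66,-0.6,-0.45,-0.3,-0.1]
}}

```text
time_s: 27.75
ee_pos: [510.8, 308.8, 78.2]
eef_rot: [-3.141, -0.074, -0.004]
ft_force: [-0.0, 0.6, 0.1]
opening: 37.8
finger_force: 0.0
```

Emit:
{"method": "servo_tool", "body": {
  "translation": [
    [0,0,-0.08],
    [0,0,-0.2],
    [0,0,-0.33],
    [0,0,-0.42],
    [0,0,-0.42]
  ],
  "dr": [
    [0,0,0],
    [0,0,0],
    [0,0,0],
    [0,0,0],
    [0,0,0]
  ],
  "grip": [-0.1,-0.1,-0.1,-0.1,-0.1]
}}

```text
time_s: 28.25
ee_pos: [511.6, 309.4, 208.4]
eef_rot: [-3.138, -0.074, -0.013]
ft_force: [-0.8, 0.7, -0.4]
opening: 42.3
finger_force: 0.0
```

Emit:
{"method": "servo_tool", "body": {
  "translation": [
    [0.006,0.12,0],
    [0.014,0.28,0],
    [0.022,0.44,0],
    [0.03,0.6,0],
    [0.037,0.76,0]
  ],
  "dr": [
    [0,0,0],
    [0,0,0],
    [0,0,0],
    [0,0,0],
    [0,0,0]
  ],
  "grip": [-0.1,-0.1,-0.1,-0.1,-0.1]
}}

```text
time_s: 28.75
ee_pos: [531.8, 79.7, 203.5]
eef_rot: [-3.141, -0.074, -0.003]
ft_force: [1.7, -0.5, -0.6]
opening: 42.5
finger_force: 0.0
```

Emit:
{"method": "servo_tool", "body": {
  "translation": [
    [0.006,0.14,0],
    [0.014,0.28,0],
    [0.022,0.42,0],
    [0.03,0.56,0],
    [0.037,0.7,0]
  ],
  "dr": [
    [0,0,0],
    [0,0,0],
    [0,0,0],
    [0,0,0],
    [0,0,0]
  ],
  "grip": [-0.1,-0.1,-0.1,-0.1,-0.1]
}}

```text
time_s: 29.25
ee_pos: [552.9, -129.4, 203.4]
eef_rot: [-3.14, -0.074, -0.002]
ft_force: [0.7, 1.1, -0.5]
opening: 42.4
finger_force: 0.0
```

```bash
for a in "1 112.5" "2 37.5" "3 -37.5" "4 -112.5"; do python3 chk.py $a; done; python3 look.py side look9.png 150 60 400 420
python3 - <<'E'
import cv2; im=cv2.imread('pics/look9.png'); cv2.imwrite('pics/look9.png',cv2.resize(im,(416,600)))
E
```

```text
top cost 0.04 world [510.97 310.53   0.04] in rack [ -0.67 112.29  -0.01] want y 112.5
side cost 0.045 world [509.31 308.59   0.04] in rack [  0.3  113.61  -0.01] want y 112.5
top cost 0.052 world [516.62 235.33   0.06] in rack [ 1.52 36.91  0.01] want y 37.5
side cost 0.039 world [514.37 233.61   0.05] in rack [ 1.76 38.48 -0.  ] want y 37.5
top cost 0.04 world [520.01 161.6    0.07] in rack [  1.52 -36.9    0.03] want y -37.5
side cost 0.094 world [518.51 158.27   0.03] in rack [  2.28 -36.98  -0.01] want y -37.5
top cost 0.097 world [521.44  86.87   0.04] in rack [  -0.49 -111.61   -0.  ] want y -112.5
side cost 0.347 world [519.97  84.46   0.04] in rack [   0.19 -110.77   -0.01] want y -112.5
```

View pics/look9.png

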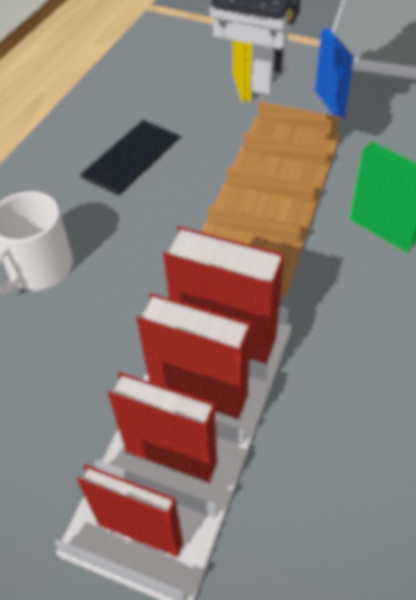

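All four books stand upright and square in the white rack, each within about 2 mm of its slot centre. In the crop they run from (130,510) to (225,290). The phone, mug and look-alikes are untouched.

```bash
python3 -c "
from station import ticket; print(ticket.job_done())"
```

```text
the job is handed in; nothing more can be done
None
```

All four books are in the other rack in reverse order, upright and square, each within about 2 mm of its slot centre by the cameras, and the job is handed in after about 30 s of the 112 s; no verdict was shown.

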